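# Centre the aerator housing on its stand

### The job

The chrome aerator housing has been put down well off-centre on its small round white stand on the glass shelf. Without gripping, lifting or toppling it, tap it gently sideways with the fingertips, low on its collar, until it stands upright in the middle of the stand, its collar wholly inside the round line on the stand's top as seen from above. Do not shove the stand about, and leave the other things on the shelf and the cabinet door alone.

Things in the scene. Friction and masses are not known exactly. Their poses are not given: they have to be found in the camera images.
- housing: the chrome aerator housing, loose, about 90 g, standing upright on the stand: neck 26 mm across and 8 mm high at the bottom, then a knurled collar 36 mm across from 8 to 20 mm up, then a barrel 29 mm across up to its top at 48 mm. Origin: centre of its underside; z up along its axis. Top-heavy on its narrow neck: it slides on the stand when pushed at the collar, and readily tips when pushed high on the barrel
- stand_top (a point): centre of the flat top of the small round white stand, 25 mm above the mat. The stand is loose, about 400 g; its top is 64 mm across and carries a thin round line 47 mm across about the centre; its foot is 72 mm across
- stand: the same stand; origin at the centre of its underside
- cabinet_door0 (a joint): door of the small plastic cabinet (130 x 130 x 150 mm, fixed, at the right end of the glass, y about -0.43); 0 is shut, grows as it opens (rad). Not part of the work
- bend: bystander: grey plastic pipe bend lying on its side, about 72 x 68 x 40 mm, loose, on the black mat, beside the stand. Origin under its middle
- flush: bystander: white round flush button, 52 mm across, 15 mm high, loose, on the black mat, beside the stand. Origin under its middle
- coupling: bystander: brass pipe coupling standing on end, hexagon 42 mm over its corners, 40 mm high, loose, on the black mat, beside the stand. Origin under its middle
- grease: bystander: small closed clear jar, 48 mm across, 42 mm high, loose, on the black mat, beside the stand. Origin under its middle
- hexkey: bystander: hex key with a blue handle lying along its x, 150 mm long, 18 mm high, loose, at the left end of the glass shelf. Origin under its middle
- seal_roll: bystander: white flat roll, 50 mm across, 14 mm high, loose, at the left end of the glass shelf. Origin under its middle
Not all that is in view belongs to the job. There is more than one size of the stand; the job needs the larger.

How it is judged:
At the end, for the whole second after the job is handed in: The housing stands upright (within 0.08 rad) and still on the stand's top, its axis within 5.5 mm of the stand's centre, and the stand is within 12 mm of where it was (horizontal distance between housing and stand_top below 0.0055 m and angle between housing's own z axis and vertical below 0.08 rad and z of housing in the frame of stand_top between -0.003 and 0.003 m and linear speed of housing below 0.02 m/s and distance of stand from where it was at the start of the episode below 0.012 m); the robot touches nothing.
It fails at once if the housing is tipped by more than 0.35 rad (angle between housing's own z axis and vertical above 0.35 rad).
It fails at once if the housing is lifted more than 8 mm off the stand, or falls off it (z of housing in the frame of stand_top above 0.008 m or z of housing in the frame of stand_top below -0.008 m).
It fails at once if the housing is struck, pressed or squeezed with more than 12 N (contact force between any of the arm, the fingers and housing above 12 N).
It fails at once if the stand is shoved more than 12 mm (distance of stand from where it was at the start of the episode above 0.012 m).
It fails at once if another thing on the shelf is moved more than 10 mm, or the cabinet door is opened (distance of any of bend, flush, coupling, grease, hexkey, seal_roll from where it was at the start of the episode above 0.01 m or value of joint cabinet_door0 above 0.1 rad).
It also fails if it takes over 48 s, if anything falls off the work surface, if the arm or the gripper's body presses on something with over 40 N, if the wrist force passes 120 N, or if a joint passes its speed limit or range.

### The arm

A 6-joint arm with a two-finger parallel gripper is mounted at the origin on the work surface. World frame = base frame: x ahead of the robot, y to its left, z up, the work surface at z = 0. Lengths are in m, angles in rad, forces in N, time in s.
With the tool pointing down it reaches from about 0.35 to 0.775 m from the base axis. Payload 5.5 kg.
Tool frame: the origin (TCP) lies midway between the tips of the shut fingers; the grasp point (between the pads) lies 19 mm behind it; z points along the fingers, x is the direction in which the jaws open and shut, and the axes are right-handed (so a half turn about z gives the same grasp; the last joint's range is limited). The gripper opens to 85 mm and grips with 20 to 120 N. Pads are 22 mm wide; open, the fingers measure 114 mm over their backs; the gripper's body (76 mm by 85 mm) begins 54 mm behind the grasp point. The pads swing forward as they close: fully open they stand 13 mm farther back than shut.
Start: joints at [-1.478, 0.313, 0.046, 1.304, 0, 1.431], TCP at [0.133, -0.56, 0.231] pointing down, gripper open.
Joint ranges: [-2.76, 2.76], [-0.86, 1.69], [-1.03, 1.26], [-2.2, 2.34], [-1.47, 1.5], [-3.14, 3.14]. Speed limits (rad/s): [2.57, 2.57, 3.14, 3.14, 3.14, 3.14].

### API

Orientations are given as a unit quaternion [w, x, y, z].
In Python, from workcell import env gives the robot as it stands. The module is installed in compiled form; this text tells all that it offers.
- The arm moves only by the tool apply_moves, never from a script. Its argument "moves" is a list of rows, each a list of 3 entries, a list of its own where there are three numbers: the shift along the tool's x, y, z in cm, then the turn about the tool's z in degrees, then the opening, from 0 (shut) to 1 (fully open). In form: [[[x, y, z], yaw, gripper], ...]. A call has exactly 10 rows; each row is the pose to reach, as a shift and turn from the pose commanded when the call began, along the tool's axes at that moment; what a row does not reach only later rows make up. A row lasts 1/8 s, in which the tool goes at most 62.5 mm and 10.7 degrees, less where a joint would pass 70% of its speed; a pose out of reach is approached as far as the arm can. A call with a gripper value outside its range is refused whole. The fingers move at their own pace and stop on an object; "squeeze" is the grip in N (left out, the last holds). Time passes only in rows, so rows that repeat a pose let the fingers close, or fill a call up. It gives the time, the measured TCP pose, the force and the opening at its end, in the units of the state.
- env.get_state(): the state, without advancing time (a new reading comes with each control period).
- env.read_camera(name): name is "scene" or "top" or "wrist"; returns a dict with "pixels" (400x640x3 uint8, red, green, blue), "fov_y" (degrees; the focal length in pixels is half the picture's height over the tangent of half this angle, whatever the lens; pixels are square), "cx", "cy" (the principal point, pixels), "dist" ([k1, k2, p1, p2, k3] as OpenCV has them; the pictures are not rectified), "world_from_camera" (4x4, takes a point from camera to world coordinates); the wrist camera has in their place "hand_eye" (4x4, takes a point from camera to tool coordinates, whose origin is the TCP and whose axes are the tool frame's). Camera axes: x right, y down, z forward; pixel columns grow to the right and rows downward; lengths in m; the calibration is good to about 2 mm. A picture is of the moment at which its call begins: read the wrist's pose just before it. There is no depth.
- env.hand_in(): hands the job in, once; it reports no verdict.
The state is a dict: "clock": time; "joint_pos": joint angles; "qvel": joint speeds; "tau": joint torques, N m; "tcp_pos": TCP position; "orientation": TCP orientation; "wrist_force": force on the tool from outside, world axes, zero at the start; "ft_torque": the same for the moment, N m; "finger_gap": finger opening in m.
Only numpy, scipy, OpenCV 4.12 (cv2) and the standard library are available. Lean on these libraries where they do the work, as an engineer would, in place of code of your own. Each camera call takes 0.05 s, during which the arm holds its last target.

## Working session

There is one attempt and no reset: what is moved stays moved. The work goes in short steps, Python scripts to look and compute and a tool call to move; the robot and the scene stay as the last step left them, time stands still between calls to the robot, and variables do not carry over. Pictures are saved under pics/ and viewed, and the job is handed in when it is done.

Besides the shell and the picture viewer there is one more tool, called by a JSON object that holds its "fn" and its "kwargs", one argument or row to a line. apply_moves: Moves the arm, as the interface text tells. Its arguments: {"type":"object","properties":{"moves":{"type":"array","items":{"type":"array"}},"squeeze":{"type":"number"}},"required":["moves"]}

```bash
mkdir -p pics; cat > h.py <<'E'
import numpy as np, cv2
from workcell import env
def K(c):
    f=200/np.tan(np.radians(c["fov_y"])/2)
    return np.array([[f,0,c["cx"]],[0,f,c["cy"]],[0,0,1.]])
def save(c,n): cv2.imwrite(f"pics/{n}.png",c["pixels"][:,:,::-1])
def crop(c,n,x0,y0,x1,y1,s):
    cv2.imwrite(f"pics/{n}.png",cv2.resize(np.ascontiguousarray(c["pixels"][y0:y1,x0:x1,::-1]),None,fx=s,fy=s,interpolation=cv2.INTER_CUBIC))
def ray(c,uv,T=None):
    T=c["world_from_camera"] if T is None else T
    T=np.array(T)
    p=cv2.undistortPoints(np.array([[uv]],float),K(c),np.array(c["dist"],float))[0,0]
    return T[:3,3],T[:3,:3]@np.array([p[0],p[1],1])
def atz(c,uv,z,T=None):
    o,d=ray(c,uv,T); return o+d*(z-o[2])/d[2]
def proj(c,P,T=None):
    T=np.array(c["world_from_camera"] if T is None else T); M=np.linalg.inv(T)
    r,_=cv2.Rodrigues(M[:3,:3])
    return cv2.projectPoints(np.array(P,float).reshape(-1,3),r,M[:3,3],K(c),np.array(c["dist"],float))[0][:,0]
def R(q):
    from scipy.spatial.transform import Rotation as Q
    return Q.from_quat([q[1],q[2],q[3],q[0]]).as_matrix()
E
python3 - <<'E'
from h import *
print(env.get_state())
for n in("scene","top","wrist"):
    c=env.read_camera(n); save(c,n+"0"); print(n,{k:v for k,v in c.items() if k!="pixels"})
E
```

```text
{'clock': 0.0, 'joint_pos': array([-1.47763322e+00,  3.14007161e-01,  4.49751317e-02,  1.30356446e+00,
       -4.88727318e-06,  1.43119779e+00]), 'qvel': array([ 0.00099651, -0.00025364,  0.00010276, -0.00165847, -0.00062214,
        0.00238552]), 'tau': array([ 6.06305348e-04, -4.80626249e+01,  2.98534942e+01,  1.94991357e-02,
       -2.04805910e-04,  6.90785669e-06]), 'tcp_pos': array([ 0.13257596, -0.55899605,  0.23040343]), 'orientation': array([-6.49369606e-04,  7.84431188e-01, -6.20215205e-01, -6.23273197e-04]), 'wrist_force': array([-0.28191145, -0.26102688, -0.21382935]), 'ft_torque': array([ 0.03188437, -0.00087754, -0.0421494 ]), 'finger_gap': 0.08540254478418509}
scene {'fov_y': 55.300490098339004, 'cx': 326.36805151188173, 'cy': 202.08472080444824, 'dist': array([-0.02877319,  0.        ,  0.        ,  0.        ,  0.        ]), 'world_from_camera': array([[-2.40323482e-01,  7.16000316e-01, -6.55429761e-01,
         1.17865661e+00],
       [ 9.70692746e-01,  1.76942967e-01, -1.62624658e-01,
         1.62137021e-01],
       [-4.65619496e-04, -6.75303439e-01, -7.37539863e-0
[... 371 characters left out ...]
 [-0.99985057, -0.01696991, -0.00329446, -0.00120317],
       [ 0.00441327, -0.06631967, -0.99778867,  1.17554775],
       [ 0.        ,  0.        ,  0.        ,  1.        ]])}
wrist {'fov_y': 71.6634085788852, 'cx': 320.69531885514607, 'cy': 199.89615338409982, 'dist': array([-0.04614844,  0.        ,  0.        ,  0.        ,  0.        ]), 'hand_eye': array([[ 9.99999407e-01, -6.49697455e-04,  8.73767242e-04,
         2.15868384e-04],
       [ 3.41102114e-04,  9.49005112e-01,  3.15260496e-01,
        -8.08124157e-02],
       [-1.03403352e-03, -3.15260011e-01,  9.49004771e-01,
        -1.42250102e-01],
       [ 0.00000000e+00,  0.00000000e+00,  0.00000000e+00,
         1.00000000e+00]])}
```

View pics/scene0.png

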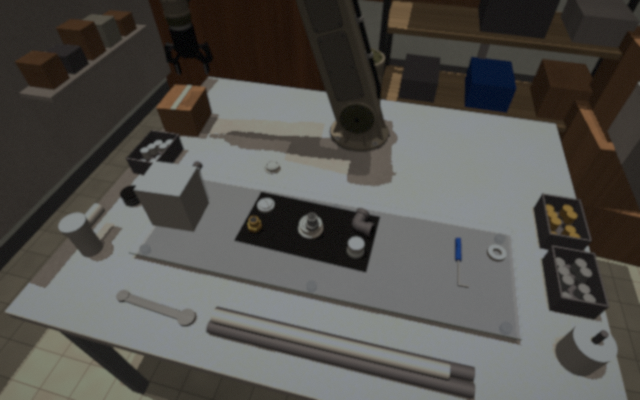

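View pics/top0.png

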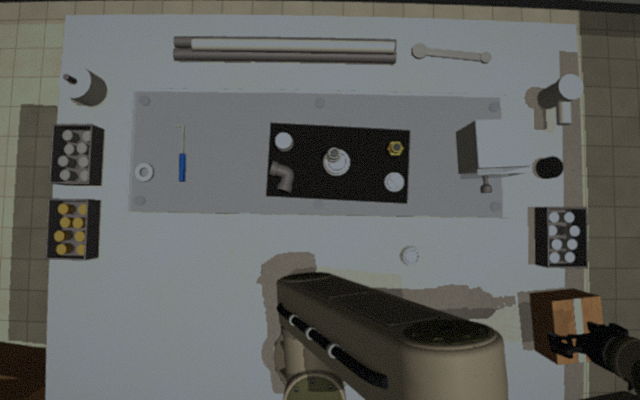

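The stand with the housing shows at about (336,162) in top and (311,225) in scene, with the smaller stand at (410,255) in top. Next I'll enlarge the crops.

```bash
python3 - <<'E'
from h import *
c=env.read_camera("top"); crop(c,"top1",260,115,420,215,5)
for uv,z in(((336,162),.031),((283,176),.03),((284,142),.048),((394,182),.02),((396,148),.046),((410,255),.02),((482,123),.15)): print(uv,atz(c,uv,z).round(4))
c=env.read_camera("scene"); crop(c,"sc1",230,180,390,280,5)
E
```

```text
(336, 162) [ 0.5213 -0.0464  0.031 ]
(283, 176) [0.4811 0.0956 0.03  ]
(284, 142) [0.5704 0.0935 0.048 ]
(394, 182) [ 0.4708 -0.2053  0.02  ]
(396, 148) [ 0.5599 -0.2057  0.046 ]
(410, 255) [ 0.2743 -0.2499  0.02  ]
(482, 123) [ 0.6099 -0.3995  0.15  ]
```

View pics/top1.png

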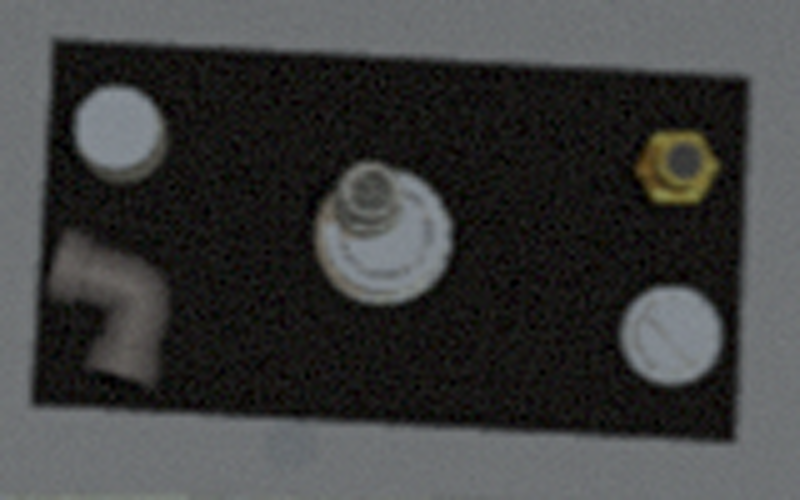

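View pics/sc1.png

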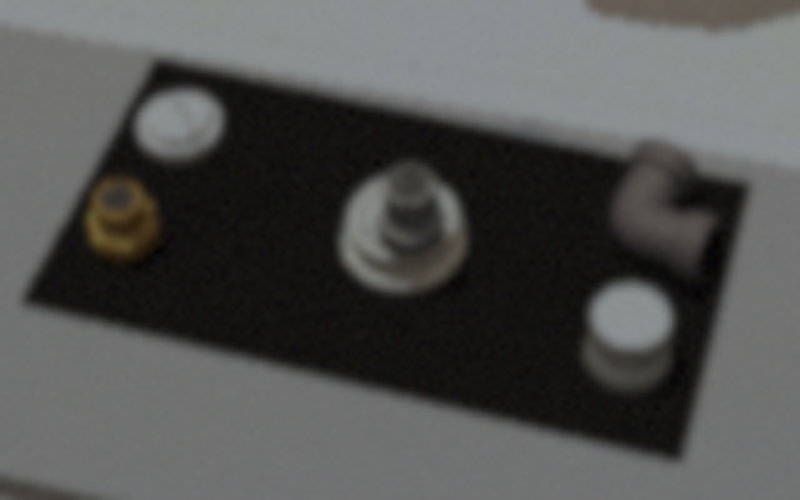

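{"fn": "apply_moves", "kwargs": {
  "moves": [
    [[-4,-4.9,0],-10,1],
    [[-8,-9.8,0],-20,1],
    [[-12,-14.7,0],-30,1],
    [[-16,-19.6,0],-40,1],
    [[-20,-24.5,0],-50,1],
    [[-24,-29.4,0],-60,1],
    [[-28,-34.3,0],-70,1],
    [[-32,-39.2,0],-80,1],
    [[-36,-44.1,0],-90,1],
    [[-41,-49.3,0],-100,1]
  ]
}}

```text
clock: 1.5
tcp_pos: [0.51, -0.0588, 0.2314]
orientation: [0.0, 0.979, 0.205, 0.0]
wrist_force: [0.7, -1.4, 0.4]
finger_gap: 0.0851
```

```bash
python3 - <<'E'
from h import *
s=env.get_state(); print(s["clock"],s["tcp_pos"],s["orientation"],s["joint_pos"]);print(R(s["orientation"]).round(3))
c=env.read_camera("wrist"); save(c,"w1")
E
```

```text
1.5 [ 0.51001035 -0.0588248   0.23135629] [3.23698511e-04 9.78746361e-01 2.05074036e-01 3.09260861e-04] [-2.71125055e-01  1.93052636e-01 -1.12133016e-01  1.26476377e+00
 -2.90596192e-04  8.86592406e-01]
[[ 0.916  0.401  0.001]
 [ 0.401 -0.916 -0.001]
 [ 0.     0.001 -1.   ]]
```

View pics/w1.png

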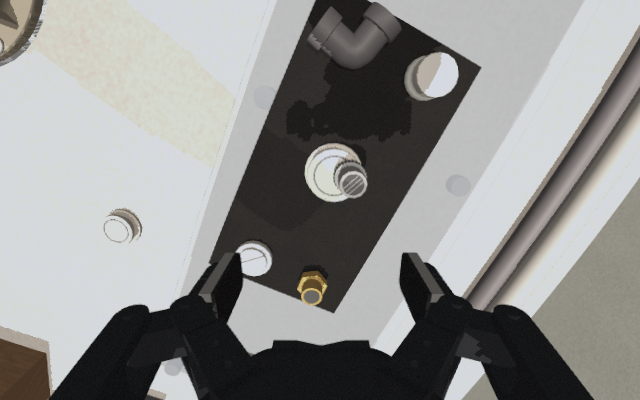

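The housing shows at about (352,180) and the stand at about (334,172), clear of the fingers. I'll enlarge this view for measuring.

```bash
python3 - <<'E'
from h import *
c=env.read_camera("wrist"); crop(c,"w1c",290,125,390,225,6)
E
```

```text
(no output)
```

View pics/w1c.png

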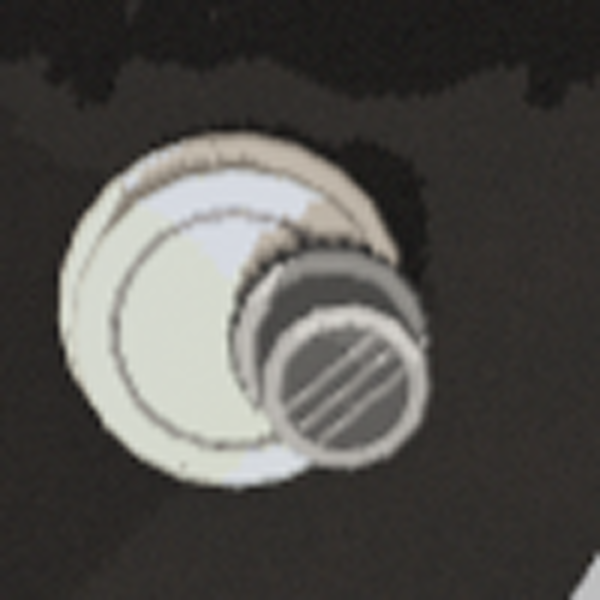

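```bash
cat >> h.py <<'E'
def wT(c,s):
    T=np.eye(4);T[:3,:3]=R(s["orientation"]);T[:3,3]=s["tcp_pos"]; return T@np.array(c["hand_eye"])
def tri(rs):
    A=np.zeros((3,3));b=np.zeros(3)
    for o,d in rs:
        d=d/np.linalg.norm(d);P=np.eye(3)-np.outer(d,d);A+=P;b+=P@o
    p=np.linalg.solve(A,b); return p,[np.linalg.norm(np.cross(p-o,d/np.linalg.norm(d))).round(4) for o,d in rs]
E
python3 - <<'E'
from h import *
cc=lambda u,v,x0,y0,s:((u+.5)/s-.5+x0,(v+.5)/s-.5+y0)
s=env.get_state();w=env.read_camera("wrist");t=env.read_camera("top");sc=env.read_camera("scene")
T=wT(w,s)
st=cc(232,328,290,125,6); hs=cc(346,386,290,125,6)
tt=cc(386,235,260,115,5); ht=cc(372,188,260,115,5)
print("stand",tri([ray(w,st,T),ray(t,tt)]))
print("htop",tri([ray(w,hs,T),ray(t,ht),ray(sc,cc(411,176,230,180,5))]))
# line diameter -> depth
f=K(w)[0,0]; 
for z in(.025,.03,.035,.04):
    a=atz(w,st,z,T);P=[a+[.0235*np.cos(q),.0235*np.sin(q),0] for q in np.linspace(0,6.28,41)]
    p=proj(w,P,T); h=atz(w,hs,z+.048,T)
    print(z,a.round(4),p.min(0).round(1),p.max(0).round(1),np.ptp(p,axis=0)*6,"top cam:",atz(t,tt,z).round(4),"house",h.round(4),atz(t,ht,z+.048).round(4),"off",(h-a).round(4))
E
```

```text
stand (array([ 0.51638385, -0.04659768,  0.07744103]), [np.float64(0.0003), np.float64(0.0003)])
htop (array([ 0.53480859, -0.03902278,  0.10960279]), [np.float64(0.0025), np.float64(0.0019), np.float64(0.0008)])
0.025 [ 0.5229 -0.0581  0.025 ] [310.1 161.3] [346.4 196.5] [217.69240292 211.57706881] top cam: [ 0.5231 -0.0488  0.025 ] house [ 0.5409 -0.0491  0.073 ] [ 0.5417 -0.0392  0.073 ] off [0.018 0.009 0.048]
0.03 [ 0.5223 -0.057   0.03  ] [309.9 161. ] [346.7 196.8] [220.86158703 214.65976384] top cam: [ 0.5225 -0.0486  0.03  ] house [ 0.5399 -0.048   0.078 ] [ 0.5409 -0.039   0.078 ] off [0.0176 0.009  0.048 ]
0.035 [ 0.5216 -0.0559  0.035 ] [309.6 160.7] [346.9 197. ] [224.12438908 217.83363773] top cam: [ 0.5219 -0.0483  0.035 ] house [ 0.5388 -0.0469  0.083 ] [ 0.5402 -0.0388  0.083 ] off [0.0172 0.009  0.048 ]
0.04 [ 0.521  -0.0548  0.04  ] [309.3 160.4] [347.2 197.3] [227.48501859 221.10279744] top cam: [ 0.5213 -0.0481  0.04  ] house [ 0.5378 -0.0457  0.088 ] [ 0.5395 -0.0386  0.088 ] off [0.0168 0.009  0.048 ]
```

```bash
python3 - <<'E'
from h import *
cc=lambda u,v,x0,y0,s:((u+.5)/s-.5+x0,(v+.5)/s-.5+y0)
s=env.get_state();w=env.read_camera("wrist");t=env.read_camera("top");sc=env.read_camera("scene");T=wT(w,s)
top=[(55,40),(748,78),(735,440),(33,403)];s5=[(682,460),(25,300),(157,62),(747,185)]
wr=[(480,68),(335,312),(211,263),None]
for a,b,q in zip(top,s5,wr):
    r=[ray(t,cc(*a,260,115,5)),ray(sc,cc(*b,230,180,5))]
    print(tri(r), tri(r+[ray(w,q,T)]) if q else "", tri([r[0],ray(w,q,T)]) if q else "")
E
```

```text
(array([0.62601187, 0.13259524, 0.0303794 ]), [np.float64(0.0001), np.float64(0.0001)]) (array([0.62627848, 0.13146279, 0.02949664]), [np.float64(0.0013), np.float64(0.0013), np.float64(0.0025)]) (array([0.62887349, 0.13251802, 0.02214029]), [np.float64(0.0016), np.float64(0.0016)])
(array([ 0.61200983, -0.24477008,  0.03118526]), [np.float64(0.0005), np.float64(0.0005)]) (array([ 0.61193046, -0.24504966,  0.03219242]), [np.float64(0.001), np.float64(0.0007), np.float64(0.0012)]) (array([ 0.61051544, -0.2432699 ,  0.03634375]), [np.float64(0.0003), np.float64(0.0003)])
(array([ 0.41535574, -0.23912348,  0.02801789]), [np.float64(0.0009), np.float64(0.0009)]) (array([ 0.41552083, -0.23933766,  0.02966755]), [np.float64(0.0015), np.float64(0.0011), np.float64(0.0015)]) (array([ 0.41541764, -0.23702349,  0.03491218]), [np.float64(0.0005), np.float64(0.0005)])
(array([0.42878962, 0.13834626, 0.03030311]), [np.float64(0.0012), np.float64(0.0012)])
```

{"fn": "apply_moves", "kwargs": {
  "moves": [
    [[1,0,0],-10,1],
    [[2,0,0.5],-20,0.5],
    [[3,0,1],-30,0],
    [[4,0,2],-40,0],
    [[5,-0.5,3],-50,0],
    [[6,-1,4],-60,0],
    [[7.2,-1.1,5],-70,0],
    [[7.2,-1.1,5],-80,0],
    [[7.2,-1.1,5],-90,0],
    [[7.2,-1.1,5],-96,0]
  ]
}}

```text
clock: 3.15
tcp_pos: [0.5701, -0.0238, 0.1814]
orientation: [0.0, 0.505, 0.863, -0.0]
wrist_force: [0.4, 0.6, 0.7]
finger_gap: -0.0003
```

```bash
python3 - <<'E'
from h import *
s=env.get_state(); print(s["clock"],s["tcp_pos"],s["finger_gap"],s["qvel"].round(3));print(R(s["orientation"]).round(3))
c=env.read_camera("wrist"); save(c,"w2"); crop(c,"w2c",240,100,400,220,5)
E
```

```text
3.15 [ 0.57011867 -0.02376545  0.18138608] -0.0003151133999059778 [-0.001 -0.001  0.003  0.001  0.001 -0.813]
[[-0.491  0.871 -0.   ]
 [ 0.871  0.491 -0.   ]
 [-0.    -0.    -1.   ]]
```

View pics/w2.png

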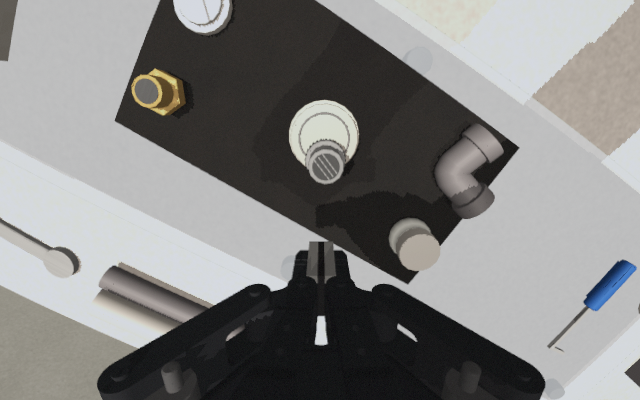

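View pics/w2c.png

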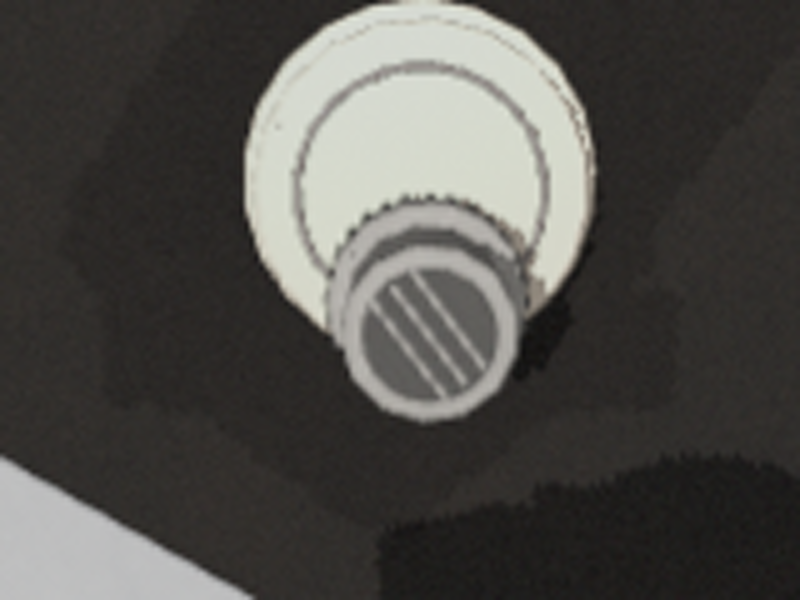

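```bash
python3 - <<'E'
from h import *
s=env.get_state();print(s["tcp_pos"],s["qvel"].round(3)); print(R(s["orientation"])[:2,:2].round(3))
c=env.read_camera("wrist"); crop(c,"w3c",240,100,400,220,5)
cc=lambda u,v,x0=240,y0=100,s=5:((u+.5)/s-.5+x0,(v+.5)/s-.5+y0)
T=wT(c,s)
Rt=R(s["orientation"])
tl=lambda p:(Rt.T@(p-s["tcp_pos"])).round(4)
for z in(.0535,.0555,.0575,.06):
    a=atz(c,cc(422,188),z,T);h=atz(c,cc(432,331),z+.048,T)
    P=[a+[.0235*np.cos(q),.0235*np.sin(q),0] for q in np.linspace(0,6.28,41)];p=proj(c,P,T)
    Q=[h+[.0145*np.cos(q),.0145*np.sin(q),0] for q in np.linspace(0,6.28,41)];q=proj(c,Q,T)
    print(z,a.round(4),h.round(4),"tool",tl(a),tl(h),np.ptp(p,axis=0)*5,np.ptp(q,axis=0)*5)
E
```

```text
[ 0.5701347  -0.02373544  0.18143439] [ 0.004  0.     0.001 -0.001 -0.001  0.174]
[[-0.493  0.87 ]
 [ 0.87   0.493]]
0.0535 [ 0.521  -0.0484  0.0535] [ 0.5362 -0.0385  0.1015] tool [ 0.0027 -0.0549  0.1279] [ 0.0039 -0.0368  0.0799] [244.88366976 248.89730766] [178.15128169 175.83191265]
0.0555 [ 0.5209 -0.0485  0.0555] [ 0.5359 -0.0387  0.1035] tool [ 0.0027 -0.0551  0.1259] [ 0.0039 -0.0372  0.0779] [246.70857292 250.75433949] [179.76885168 177.42959974]
0.0575 [ 0.5207 -0.0487  0.0575] [ 0.5355 -0.0389  0.1055] tool [ 0.0027 -0.0553  0.1239] [ 0.0039 -0.0376  0.0759] [248.56086881 252.63929708] [181.41605922 179.05659312]
0.06 [ 0.5205 -0.0488  0.06  ] [ 0.5351 -0.0392  0.108 ] tool [ 0.0027 -0.0555  0.1214] [ 0.0038 -0.0381  0.0734] [250.91570785 255.03573366] [183.51800148 181.13278969]
```

View pics/w3c.png

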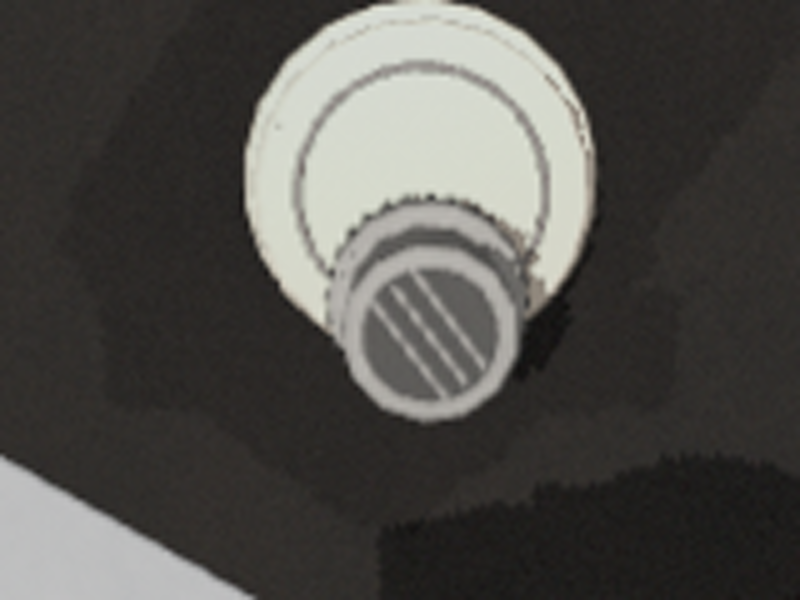

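{"fn": "apply_moves", "kwargs": {
  "moves": [
    [[0.2,0.2,1.5],0,0],
    [[0.4,0.4,3.5],0,0],
    [[0.4,0.4,5.5],0,0],
    [[0.4,0.4,7.5],0,0],
    [[0.4,0.4,9.5],0,0],
    [[0.4,0.4,10.5],0,0],
    [[0.4,0.4,11],0,0],
    [[0.4,0.4,11.3],0,0],
    [[0.4,0.4,11.5],0,0],
    [[0.4,0.4,11.5],0,0]
  ]
}}

```text
clock: 4.5
tcp_pos: [0.5723, -0.0166, 0.0666]
orientation: [0.0, 0.505, 0.863, 0.0]
wrist_force: [0.5, -0.3, -0.3]
finger_gap: 0.0001
```

```bash
python3 - <<'E'
from h import *
s=env.get_state(); print(s["clock"],s["tcp_pos"],s["qvel"].round(3),s["wrist_force"]);print(R(s["orientation"]).round(3))
c=env.read_camera("wrist"); save(c,"w4"); crop(c,"w4c",240,100,400,260,4)
c=env.read_camera("scene"); crop(c,"sc4",270,180,350,260,6)
E
```

```text
4.5 [ 0.57231044 -0.01656484  0.06659981] [-0.001 -0.001  0.001  0.003 -0.001 -0.001] [ 0.52566784 -0.29627874 -0.31941042]
[[-0.49   0.872  0.001]
 [ 0.872  0.49  -0.   ]
 [-0.     0.    -1.   ]]
```

View pics/w4.png

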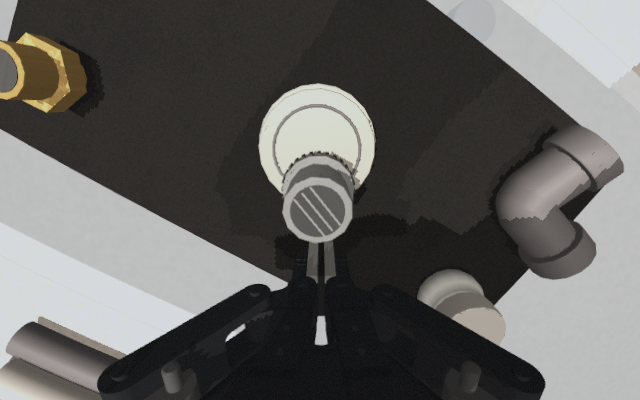

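View pics/sc4.png

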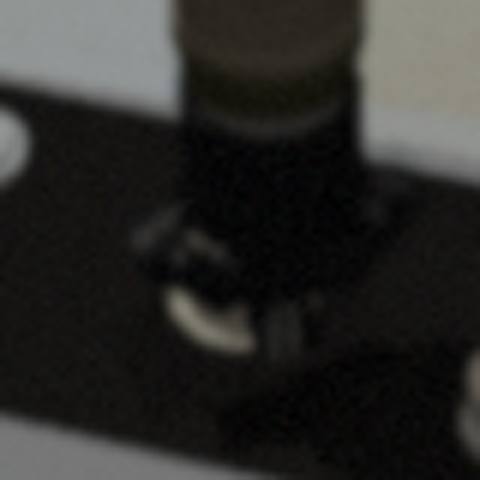

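View pics/w4c.png

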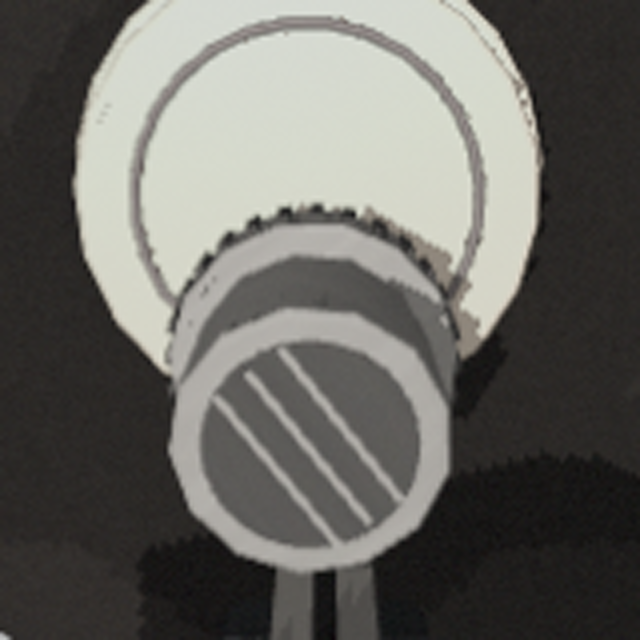

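```bash
cat > m.py <<'E'
from h import *
def meas(c,s,st,h,x0=240,y0=100,k=4,zs=.0555):
    cc=lambda u,v:((u+.5)/k-.5+x0,(v+.5)/k-.5+y0)
    T=wT(c,s);Rt=R(s["orientation"]);tl=lambda p:((Rt.T@(p-s["tcp_pos"]))*1000).round(1)
    a=atz(c,cc(*st),zs,T);b=atz(c,cc(*h),zs+.048,T)
    fn=lambda p,r:proj(c,[p+[r*np.cos(q),r*np.sin(q),0] for q in np.linspace(0,6.28,60)],T)
    inv=lambda P:(P-[x0,y0]+.5)*k-.5
    A=inv(fn(a,.0235));B=inv(fn(b,.0145))
    print("stand",tl(a),a.round(4),"h",tl(b),"off",tl(b)-tl(a)); print("line box",A.min(0).round(),A.max(0).round(),"barrel box",B.min(0).round(),B.max(0).round())
E
python3 - <<'E'
from m import *
s=env.get_state();c=env.read_camera("wrist")
k=lambda u,v:((u-240+.5)*4-.5,(v-100+.5)*4-.5)
meas(c,s,k(317.5,147.5),k(317.5,208))
E
```

```text
stand [ -2.1 -60.8  11.1] [ 0.5203 -0.0482  0.0555] h [ -1.5 -43.  -36.9] off [  0.6  17.8 -48. ]
line box [141.  12.] [482. 356.] barrel box [168. 293.] [455. 563.]
```

{"fn": "apply_moves", "kwargs": {
  "moves": [
    [[-0.1,-0.4,0],0,0],
    [[-0.1,-0.8,0],0,0],
    [[-0.1,-1.0,0],0,0],
    [[-0.1,-1.15,0],0,0],
    [[-0.1,-1.3,0],0,0],
    [[-0.1,-1.45,0],0,0],
    [[-0.1,-1.6,0],0,0],
    [[-0.1,-1.75,0],0,0],
    [[-0.1,-1.9,0],0,0],
    [[-0.1,-2.0,0],0,0]
  ]
}}

```text
clock: 5.9
tcp_pos: [0.5551, -0.0272, 0.0663]
orientation: [0.0, 0.505, 0.863, 0.0]
wrist_force: [-0.8, 1.0, 0.1]
finger_gap: -0.0002
```

```bash
python3 - <<'E'
from h import *
s=env.get_state(); print(s["clock"],s["tcp_pos"],s["wrist_force"])
c=env.read_camera("wrist"); crop(c,"w5c",240,100,400,260,4)
E
```

```text
5.9 [ 0.55507575 -0.02723542  0.0663202 ] [-0.82867411  0.95393836  0.05700752]
```

View pics/w5c.png

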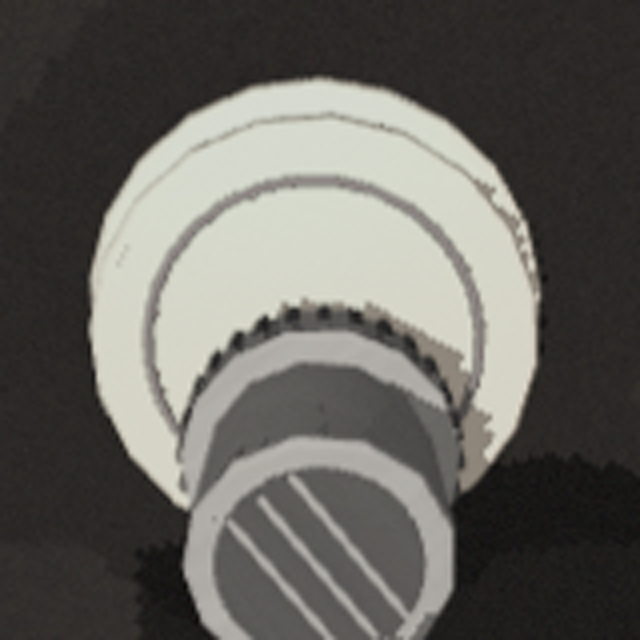

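```bash
python3 - <<'E'
from m import *
s=env.get_state();c=env.read_camera("wrist");print(s["tcp_pos"])
meas(c,s,(314,344),(319,566))
E
```

```text
[ 0.55497281 -0.02727421  0.06628709]
stand [ -1.8 -39.2  10.8] [ 0.5217 -0.048   0.0555] h [ -0.8 -28.3 -37.2] off [  1.   10.9 -48. ]
line box [150. 178.] [478. 495.] barrel box [181. 437.] [457. 685.]
```

{"fn": "apply_moves", "kwargs": {
  "moves": [
    [[0,-0.1,0],0,0],
    [[0,-0.2,0],0,0],
    [[0,-0.3,0],0,0],
    [[0,-0.4,0],0,0],
    [[0,-0.5,0],0,0],
    [[0,-0.6,0],0,0],
    [[0,-0.7,0],0,0],
    [[0,-0.8,0],0,0],
    [[0,-0.9,0],0,0],
    [[0,-0.9,0],0,0]
  ]
}}

```text
clock: 7.25
tcp_pos: [0.5472, -0.0317, 0.0663]
orientation: [0.0, 0.505, 0.863, -0.0]
wrist_force: [0.6, 0.2, 0.9]
finger_gap: 0.0001
```

```bash
python3 - <<'E'
from h import *
s=env.get_state(); print(s["clock"],s["tcp_pos"],s["wrist_force"])
c=env.read_camera("wrist"); crop(c,"w6c",240,110,400,270,4)
E
```

```text
7.25 [ 0.54715408 -0.03170077  0.06629073] [0.61695887 0.23945795 0.94207065]
```

View pics/w6c.png

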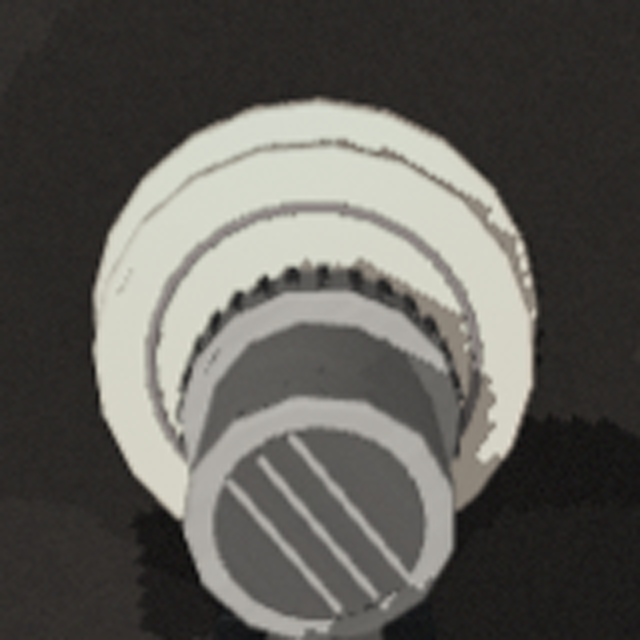

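```bash
python3 - <<'E'
from m import *
s=env.get_state();c=env.read_camera("wrist");print(s["tcp_pos"])
meas(c,s,(314,362),(320,518),y0=110)
meas(c,s,(314,362),(320,518),y0=110,zs=.0575)
E
```

```text
[ 0.54714843 -0.03170021  0.06626965]
stand [ -1.8 -30.4  10.8] [ 0.5215 -0.0482  0.0555] h [ -0.7 -29.2 -37.2] off [  1.1   1.2 -48. ]
line box [153. 202.] [475. 508.] barrel box [182. 388.] [458. 638.]
stand [ -1.8 -31.1   8.8] [ 0.5209 -0.0485  0.0575] h [ -0.7 -30.2 -39.2] off [  1.1   0.9 -48. ]
line box [151. 200.] [478. 510.] barrel box [179. 385.] [461. 640.]
```

{"fn": "apply_moves", "kwargs": {
  "moves": [
    [[0,0.3,0],0,0],
    [[0,0.8,0],0,0],
    [[0,1.5,0],0,0],
    [[0,2.5,0],0,0],
    [[0,3.5,-0.5],0,0],
    [[0,4.5,-1],0,0],
    [[0,5.1,-1.5],0,0],
    [[0,5.1,-2],0,0],
    [[0,5.1,-2],0,0],
    [[0,5.1,-2],0,0]
  ]
}}

```text
clock: 8.6
tcp_pos: [0.5914, -0.0068, 0.0862]
orientation: [-0.0, 0.505, 0.863, -0.0]
wrist_force: [0.7, -0.9, 0.1]
finger_gap: 0.0
```

```bash
python3 - <<'E'
from h import *
s=env.get_state(); print(s["clock"],s["tcp_pos"],s["qvel"].round(3),s["wrist_force"])
c=env.read_camera("wrist"); save(c,"w7"); crop(c,"w7c",260,40,380,160,5)
E
```

```text
8.6 [ 0.59138332 -0.00677242  0.08622653] [-0.001  0.002 -0.003 -0.001  0.002  0.002] [ 0.73546513 -0.85618255  0.0555919 ]
```

View pics/w7c.png

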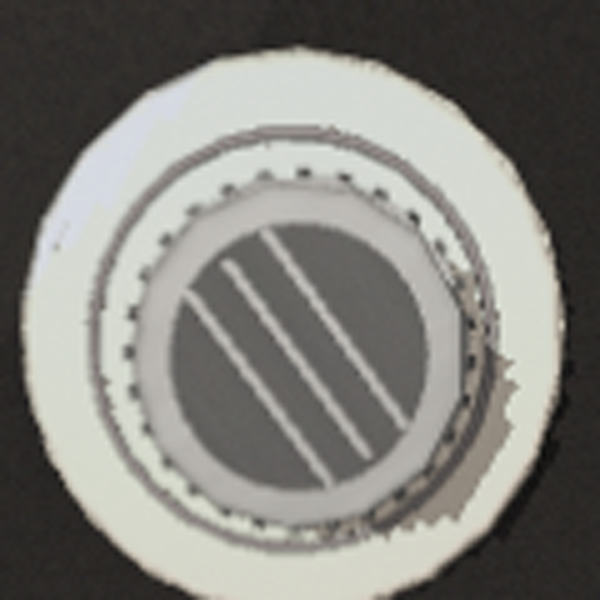

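```bash
python3 - <<'E'
from m import *
s=env.get_state();c=env.read_camera("wrist")
meas(c,s,(292.5,338),(301,356),x0=260,y0=40,k=5)
T=wT(c,s)
k=lambda u,v:((u+.5)/5-.5+260,(v+.5)/5-.5+40)
a=atz(c,k(292.5,338),.0555,T);b=atz(c,k(304,349),.0695,T);print((R(s["orientation"]).T@(b-a)).round(4))
t=env.read_camera("top"); crop(t,"t8",300,130,380,190,8)
E
```

```text
stand [ -1.9 -82.1  30.7] [ 0.5207 -0.0485  0.0555] h [ -0.6 -80.4 -17.3] off [  1.3   1.7 -48. ]
line box [ 95. 124.] [490. 536.] barrel box [133. 175.] [469. 525.]
[ 0.0014  0.0012 -0.014 ]
```

View pics/t8.png

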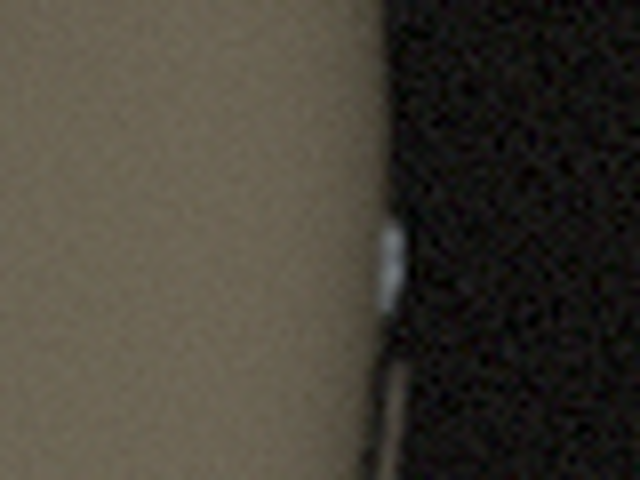

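The near-vertical wrist view shows the line centred at about (292,338) and the collar dots at about (304,349), all inside the line. The offset is about 2 mm, the stand has not shifted, and the arm is clear, so I'm handing in.

```bash
python3 -c "
from h import *
print(env.hand_in(), env.get_state()['clock'])"
```

```text
the job is handed in; nothing more can be done
the job is handed in; nothing more can be done
```

I pushed the housing to the middle of the stand and handed the job in; hand-in gives no verdict, so these results are my own measurements. With the fingers shut, I pushed low on the collar in two slow strokes. I then pulled back clear and did nothing more to it.

- **Centring:** from almost straight above with the wrist camera, the housing axis is about 2 mm off the stand's centre (limit 5.5 mm). It was about 18 mm off at the start. All the collar's knurl marks lie inside the round line.
- **Upright:** the collar and barrel centres agree to about 0.5 mm, so it stands upright as far as the picture can show.
- **Stand:** it measured within about 1 mm of its starting position.
- **Forces and clearance:** the wrist force read about 1 N or less at the end of every move; I did not read it during the strokes. The fingers stayed roughly 4 cm clear of the housing at hand-in. I kept well clear of the other objects and the cabinet door but did not measure them again.
- **Time:** about 9 s of the 48 s were used.

Two checks were weaker than the rest:
- **Top camera:** my last picture from it was blocked by the arm, so the final position rests on the wrist camera alone.
- **Stand height:** early estimates disagreed, at 62 and 77 mm from direct sightings against about 55 mm worked out from the mat. I used 55.5 mm, which the known sizes roughly supported in later close-ups.

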